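Lift the parts caddy out of the T-track and hold it level

ROBOT

A 7-joint arm with a two-finger parallel gripper is mounted at the origin on the work surface. World frame = base frame: x ahead of the robot, y to its left, z up, the work surface at z = 0. Lengths are in mm, angles in rad, forces in N, time in s.
With the tool pointing down it reaches from about 400 to 900 mm from the base axis. Payload 5.6 kg.
Tool frame: the origin (TCP) lies midway between the tips of the shut fingers; the grasp point (between the pads) lies 19 mm behind it; z points along the fingers, y is the line along which they close (so a half turn about z gives the same grasp; the last joint's range is limited). The gripper opens to 92 mm and grips with 3 to 60 N. Pads are 20 mm wide; open, the fingers measure 128 mm over their backs; the gripper's body (75 mm by 189 mm) begins 69 mm behind the grasp point.
Start: joints at [-1.147, 0.468, -0.012, 1.603, 0.006, 1.071, -0.056], TCP at [292.56, 580.446, 214.592] pointing down, gripper open.
Joint ranges: [-2.53, 2.53], [-0.31, 2.02], [-1.57, 1.55], [0.28, 2.44], [-1.29, 4.43], [0.15, 1.84], [-2.92, 2.92]. Speed limits (rad/s): [2.57, 2.57, 3.14, 3.14, 3.14, 3.14, 3.14].

INTERFACE

Orientations are given as a rotation vector (axis times angle).
In Python, from cell import robot, grip, kin, viewer gives the robot as it stands. Calls block until the motion is done:
- robot.movep(position, orientation): joint-space move of the TCP to a pose.
- robot.servo_line(position, feed=150, rotation=None): straight line of the TCP; rotation=None keeps the orientation; feed is the mean speed in mm/s.
- robot.goto_joints(angles): joint-space move.
- grip(opening, newtons=None): opening from 0.0 (shut) to 1.0 (fully open); newtons is the grip in N (None keeps the last); returns when the fingers have stopped.
- robot.hold(seconds).
- kin.ik(position, orientation): joint angles nearest the present ones, or None.
- robot.observe(): the state.
- viewer.read_camera(name): name is "scene" or "top"; returns the picture (384x512x3 uint8, red, green, blue); there is no depth.
- viewer.camera_info(name): a dict with "camera_matrix" (3x3 intrinsics, pixels), "k1" (the pictures are not rectified: a ray, as slopes to the right and down, at radius r is drawn at 1 + k1 r^2 times it, then the intrinsics apply), "R" (3x3) and "t" (3): a world point X has camera coordinates R X + t. Camera axes: x right, y down, z forward; pixel columns grow to the right and rows downward; lengths in mm; the calibration is good to about 2 mm. A picture is of the moment at which its call begins. camera_info takes no time and is no camera call.
A pose or a line that the arm cannot do raises robot.IKError and nothing moves.
- robot.job_done(): hands the job in; it is judged then, once.
Trained networks look in the newest picture that a camera, given by its name, has taken for a name from the list of things; names that differ only in an ending like _2 or _b are one class to them, and where a whole thing is asked for, a point or a joint stands for the part that bears it (a point fixed in the world has none). Each returns a list of dicts, best first, with "confidence" (0 to 1); they miss things now and then, are a little off and sometimes report something else, mostly with a low value. They report only what shows in the picture. A call takes as long as a camera call.
- viewer.silhouettes(name, camera): "mask" (384x512 bool, what is visible of it).
- viewer.pinpoint(name, camera): "at" ([x, y, z] in mm, in the coordinates of the camera as it stood for that picture, good to about 4 mm: a listed point, or the origin of a listed thing).
The state is a dict: "t": time; "joints": joint angles; "joint_velocities": joint speeds; "joint_torque": joint torques, N m; "tcp_pos": TCP position; "tcp_rot": TCP orientation; "contact_force": force on the tool from outside, world axes, zero at the start; "wrist_torque": the same for the moment, N m; "grip_width": opening from 0.0 (shut) to 1.0 (fully open); "grip_force": force on a finger pad.
Only numpy, scipy, OpenCV 4.12 (cv2) and the standard library are available. Lean on these libraries where they do the work, as an engineer would, in place of code of your own. Each camera call takes 0.05 s, during which the arm holds its last target. There are 200 camera calls.

TASK

Take the plywood parts caddy by its upright handle board, slide it along its T-track until you feel it meet the dark wooden end stop, where the slot is wide enough to let its foot out, then lift it straight up and finish while still holding it there: level and still above that end of the track, its foot some 15 cm above the bench, so that the track can be swept. Nothing in the caddy may fall over or out, and everything else on the bench stays where it is.

Things in the scene. Friction and masses are not known exactly. Their poses are not given: they have to be found in the camera images.
- track: Fixed aluminium T-track on a wooden base, 330 long, 100 wide, 27 high (mm). Origin: centre of its underside, on the bench; y runs along the track to the end stop, z up. Centred slot 20 wide between two lips (undersides 20.5 above the bench, channel floor 10), which end at y = +35; from there to the stop the channel is open above, 40 wide: the mouth.
- stop: Fixed dark wooden end stop across the track, 70 mm wide, 20 thick, top 55 above the bench (small screw head on it). Origin: on the bench under the middle of the face that the caddy's tray meets, at y = +145 of the track; axes as the track's. With the tray against it the caddy's centre is 65 mm before this face, and its foot is all in the mouth with 5 mm to spare.
- caddy: Loose plywood caddy, 0.35 kg plus 0.3 kg of contents (varies). Origin: centre of its foot's underside; y along the track, z up. It starts aligned with the track, 55 to 150 mm short of the stop. Open tray 100 (x) by 130 mm (y), underside 20, inner floor 25 and rim 55 above the origin. Sliding it takes 4 to 8 N.
- foot (a point): Centre of the underside of the caddy's T-foot (same point and axes as the caddy's origin). Foot 34 mm wide (x), 80 long (y), 8 thick, on a neck 14 wide and 80 long; it stands on the channel floor, under the track's lips with 3 mm of play each side, so the caddy cannot be lifted before the mouth.
- handle (a point): Point to grasp on the caddy's handle board: on its centre line, 115 mm above the caddy's origin, 20 below the board's top; axes as the caddy's. Light wood, 18 mm thick along y, 50 wide along x, upright across the middle of the tray; up to the rim's height it widens to divide the tray in two.
- slug: Steel cylinder 36 mm across, 30 mm tall, loose in one half of the tray (either). Origin at the centre of its underside.
- vial: Small amber bottle with a black cap, 28 mm across, 50 mm tall, standing loose in the other half of the tray. Origin at the centre of its underside.
- sander: Bystander: cork sanding block 65x110x32 mm. To be left alone.
- bin: Bystander: small open black bin 85x110x50 mm. To be left alone.
- offcut: Bystander: wooden offcut 60x110x25 mm. To be left alone.
- glue: Bystander: white glue bottle, 64 mm across, 170 mm tall. To be left alone.
- reel: Bystander: red-brown ring of abrasive, 90 mm across, 50 mm tall. To be left alone.

How it is judged (in metres and radians):
On the way, in this order (a step that is already met when the one before it is completed fails the run):
1. the caddy is pushed against the end stop, its foot still in the track (contact force between caddy and stop above 1 N and z of caddy in the frame of track below 0.016 m), for 0.02 s.
2. the caddy is lifted out of the track, level (height (world z) of caddy above 0.06 m and angle between caddy's own z axis and vertical below 0.25 rad), for 0.1 s.
At the end, for the whole second after the job is handed in: The fingers hold the caddy, foot 100 to 220 mm above the bench, tilted under 0.1 rad, still (under 20 mm/s, 0.15 rad/s), within 65 mm along and 50 mm across of its place at the stop, touching neither track nor stop; cylinder and bottle upright in the tray (height (world z) of caddy between 0.1 and 0.22 m and angle between caddy's own z axis and vertical below 0.1 rad and y of caddy in the frame of stop between -0.13 and 0 m and x of caddy in the frame of stop between -0.05 and 0.05 m and linear speed of caddy below 0.02 m/s and angular speed of caddy below 0.15 rad/s and contact force between caddy and the fingers above 1 N and contact force between caddy and track below 0.05 N and contact force between caddy and stop below 0.05 N and z of slug in the frame of caddy between 0.015 and 0.04 m and horizontal distance between each of slug, vial and caddy below 0.075 m and angle between each of slug, vial's own z axis and vertical below 0.3 rad and z of vial in the frame of caddy between 0.015 and 0.04 m); the arm keeps its last pose, push and grip.
It fails at once if the bottle or the cylinder falls over (angle between any of vial, slug's own z axis and vertical above 0.6 rad).
It fails at once if something else on the bench is moved by more than 30 mm (distance of any of sander, bin, offcut, glue, reel from where it was at the start of the episode above 0.03 m).
It also fails if it takes over 42 s, if anything falls off the work surface, if the arm or the gripper's body presses on something with over 40 N, if the wrist force passes 120 N, or if a joint passes its speed limit or range.

## Working session

There is one attempt and no reset: what is moved stays moved. The work goes in short steps, each a Python script; the robot and the scene stay as the last script left them, time stands still between calls to the robot, and variables do not carry over. Pictures are saved under pics/ and viewed, at most 10 in all, crops included, and the job is handed in when it is done.

```bash
mkdir -p pics
cat > h.py <<'E'
from cell import robot, grip, kin, viewer
import numpy as np, cv2
def snap(cam,fn):
    im=viewer.read_camera(cam); cv2.imwrite('pics/'+fn,np.ascontiguousarray(im[:,:,::-1])); return im
def world(at,cam):
    c=viewer.camera_info(cam); return np.array(c["R"]).T@(np.array(at)-np.array(c["t"]))
def pix(X,cam):
    c=viewer.camera_info(cam); p=np.array(c["R"])@np.array(X)+np.array(c["t"]); s=p[:2]/p[2]
    s=s*(1+c["k1"]*(s@s)); K=np.array(c["camera_matrix"]); return K[:2,:2]@s+K[:2,2]
E
python3 - <<'E'
from h import *
a=snap('scene','s0.png');b=snap('top','t0.png')
cv2.imwrite('pics/both.png',cv2.resize(np.vstack([a,b])[:,:,::-1],(400,600)))
for n in ['track','stop','caddy','handle','foot','slug','vial','glue','reel','bin','sander','offcut']:
    for cam in ['scene','top']:
        for d in viewer.pinpoint(n,cam)[:2]:
            w=world(d['at'],cam); print(n,cam,round(d['confidence'],2),w.round(1),pix(w,cam).round())
o=robot.observe(); print(o['t'],o['tcp_rot'],o['contact_force'],o['grip_width'])
E
```

```text
track scene 0.87 [ 5.80e+02 -7.45e+01 -1.00e-01] [231. 211.]
track top 0.88 [ 5.776e+02 -7.470e+01 -5.000e-01] [272. 203.]
stop scene 0.67 [ 5.787e+02  7.210e+01 -5.000e-01] [284. 210.]
stop top 0.74 [ 5.792e+02  6.890e+01 -2.000e-01] [226. 203.]
caddy scene 0.58 [ 581.7 -106.6   12.8] [219. 209.]
caddy top 0.55 [ 579.8 -104.9   12.5] [282. 202.]
handle scene 0.6 [578.  -99.5 123.2] [218. 185.]
handle top 0.93 [ 578.9 -101.8  123.2] [284. 195.]
foot scene 0.86 [575.6 -99.6   6.9] [222. 208.]
slug scene 0.63 [ 588.3 -136.5   33.5] [207. 207.]
slug top 0.71 [ 586.7 -142.    34.9] [295. 198.]
vial scene 0.55 [578.2  67.8   1.3] [282. 209.]
vial scene 0.52 [568.2 -67.9  31.7] [233. 201.]
vial top 0.64 [714.   39.7  -3.9] [236. 162.]
vial top 0.57 [565.5 -67.4  34. ] [270. 205.]
glue scene 0.92 [559.5 368.1   2. ] [389. 202.]
glue top 0.65 [ 5.642e+02  3.656e+02 -4.000e-01] [132. 210.]
glue top 0.6 [ 586.7 -142.8   33.9] [295. 198.]
reel scene 0.67 [ 511.3 -392.1    6.1] [121. 191.]
reel top 0.79 [ 5.104e+02 -3.954e+02 -1.000e-01] [377. 223.]
bin scene 0.59 [710.6  39.1   1.4] [273. 252.]
bin top 0.66 [714.4  39.7  -1.2] [236. 162.]
sander scene 0.7 [ 718.  -179.1    5.2] [189. 255.]
sander top 0.78 [ 716.2 -177.1   -1. ] [303. 160.]
offcut scene 0.85 [ 448.6 -125.9    1.2] [214. 173.]
offcut scene 0.38 [577.4 -74.7   1.2] [231. 210.]
offcut top 0.59 [ 445.9 -126.9   -4.2] [291. 245.]
1.3 [ 7.26701653e-01  3.05634292e+00 -2.81800568e-05] [-0.34978085 -0.03068547  0.34280892] 0.9974883869158577
```

View pics/t0.png

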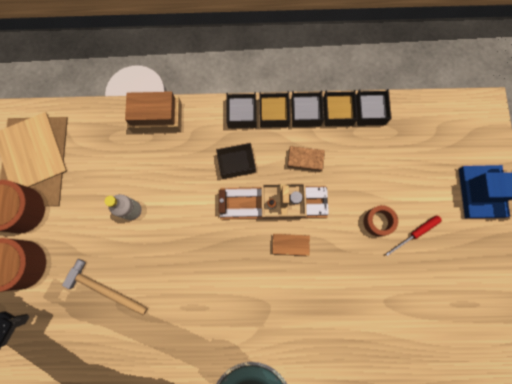

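View pics/s0.png

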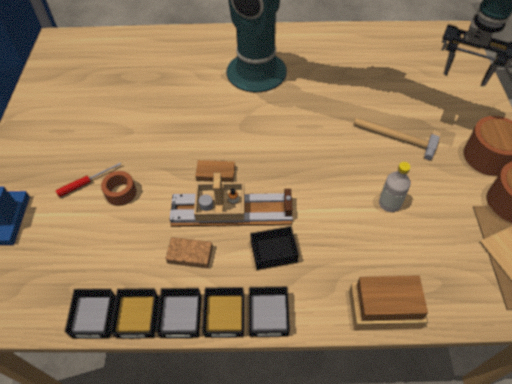

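The top view shows the caddy at (284,200), on a track running about along world y. The dark stop is at (224,202), on the +y side. The glue is far off at (122,206), and the bin and sander are clear of the track. Next I'll get the track yaw and move above the handle.

```bash
cat >> h.py <<'E'
from scipy.spatial.transform import Rotation as Ro
def rot(psi): return (Ro.from_euler('z',psi)*Ro.from_euler('y',np.pi)).as_rotvec()
def plane(px,z,cam):
    c=viewer.camera_info(cam);K=np.array(c["camera_matrix"])
    u=cv2.undistortPoints(np.float64(px).reshape(-1,1,2),K,np.array([c["k1"],0,0,0.]))[:,0]
    R=np.array(c["R"]);C=-R.T@np.array(c["t"]);d=np.c_[u,np.ones(len(u))]@R
    return C+d*((z-C[2])/d[:,2])[:,None]
E
python3 - <<'E'
from h import *
for cam in ['top','scene']:
    for n in ['track']:
        m=viewer.silhouettes(n,cam)
        if m:
            ys,xs=np.nonzero(m[0]['mask']); w=plane(np.c_[xs,ys],27,cam)[:,:2].astype(np.float32)
            print(cam,m[0]['confidence'],cv2.minAreaRect(w))
o=robot.observe()
robot.servo_line([292.56,580.4,290],feed=200)
robot.movep([578.5,-100.5,230],rot(0.0))
o=robot.observe();print(o['t'],o['tcp_pos'],o['joints'],o['contact_force'])
snap('scene','s1.png'); 
for n in ['handle']:
    for d in viewer.pinpoint(n,'scene')[:2]: print(n,d['confidence'],world(d['at'],'scene'))
E
```

```text
top 0.88 ((573.1315307617188, -78.9149169921875), (329.20794677734375, 103.2750473022461), 89.59294891357422)
scene 0.93 ((592.6775512695312, -73.39906311035156), (330.6479187011719, 106.63081359863281), 89.63263702392578)
4.5417 [578.75075163 -99.46358447 229.9204619 ] [-0.3129116   0.36993592  0.54573903  1.77517859 -0.21761104  1.05672028
  1.88286343] [-0.08515422  0.30997868  0.07226501]
handle 0.6 [578.42190014 -96.56010651 127.14018513]
handle 0.48 [ 717.59557332 -180.3156648     3.23754129]
```

Run:
```python
from h import *
robot.servo_line([578.5,-100,150],feed=120,rotation=rot(-0.007))
robot.servo_line([578.5,-100,106],feed=60)
o=robot.observe();print(o['t'],o['tcp_pos'],o['contact_force'])
grip(0.12,20); robot.hold(0.2); o=robot.observe();print(o['t'],o['contact_force'],o['grip_width'],o['grip_force'])
grip(0.0,45); robot.hold(0.2)
o=robot.observe();print(o['t'],o['tcp_pos'],o['contact_force'],o['grip_width'],o['grip_force'])
im=snap('scene','s2.png'); cv2.imwrite('pics/s2c.png',cv2.resize(im[130:250,140:320,::-1],(720,480)))
```

```text
6.3417 [ 578.7418205  -100.15589269  106.20152733] [ 0.232654    0.49477721 -0.35921884]
7.65 [ 0.45566352 -4.33127124 -0.83513876] 0.1974961727806472 20.001491010189056
8.0667 [ 578.54472416 -100.12614504  106.05874702] [-0.65917939 -4.85631763  2.07277007] 0.1956851737417754 45.0009959936142
```

View pics/s2c.png

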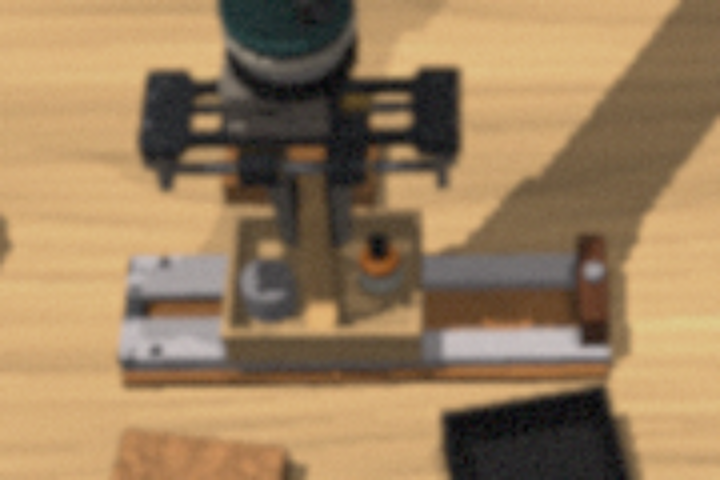

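The board is held between the fingers (18 mm). The slug at about (268,285) and vial at about (380,265) are upright, and the stop is at (592,285). Next I'll slide it.

Run:
```python
from h import *
p0=np.array([578.5,-100.1,106.0]); d=np.array([np.sin(.007),np.cos(.007),0])
for s in (30,60,85):
    robot.servo_line(p0+d*s,feed=40); o=robot.observe(); f=o['contact_force']; print(s,o['tcp_pos'].round(1) if hasattr(o['tcp_pos'],'round') else o['tcp_pos'],np.round(f,1))
    if abs(f[1])>16: break
base=None
while s<125:
    s+=2; robot.servo_line(p0+d*s,feed=20); o=robot.observe(); f=np.array(o['contact_force'])
    print(s,np.round(o['tcp_pos'],1),f.round(1),np.round(o['wrist_torque'],2))
    if base is None: base=f[1]
    if f[1]<base-8: print('contact'); break
robot.hold(0.1); o=robot.observe(); print(o['t'],np.round(o['contact_force'],1),o['tcp_pos'],o['grip_width'])
im=snap('scene','s3.png'); cv2.imwrite('pics/s3c.png',cv2.resize(im[130:250,160:340,::-1],(720,480)))
```

```text
30 [578.9 -69.  106. ] [ 1.2 -0.4  1.8]
60 [579.  -39.4 106. ] [ 0.1 -0.5  2.5]
85 [579.2 -14.5 106. ] [ 0.3 -2.   3. ]
87 [579.1 -13.5 106. ] [-0.8 -3.6  2.7] [-0.95 -0.18 -0.01]
89 [579.1 -11.5 106. ] [ 0. -4.  4.] [-1.11 -0.12 -0.05]
91 [579.1  -9.  106. ] [-0.3 -4.8  3.8] [-0.99 -0.06 -0.07]
93 [579.1  -7.  106. ] [-0.1 -4.9  3.5] [-1.01  0.   -0.05]
95 [579.2  -5.  106. ] [-0.2 -4.3  4.2] [-0.99 -0.07 -0.06]
97 [579.2  -3.  106. ] [-0.9 -3.5  3.7] [-1.04  0.   -0.  ]
99 [579.2  -1.  106. ] [-0.  -4.   4.4] [-1.01 -0.07 -0.01]
101 [579.2   1.  106. ] [ 0.2 -3.9  4.9] [-1.06 -0.06 -0.01]
103 [579.3   3.  106. ] [-0.2 -4.3  4.9] [-1.04 -0.02 -0.09]
105 [579.3   4.8 106. ] [-0.3 -5.4  4.8] [-1.17 -0.09 -0.03]
107 [579.3   5.1 106.1] [ 0.2 -7.6  4.6] [-1.89  0.    0.11]
109 [579.5   5.3 106.2] [  0.8 -11.7   5.5] [-2.73  0.03  0.37]
contact
13.7917 [ -0.1 -11.2   4.1] [579.48695416   5.26899345 106.19133211] 0.19585485362575214
```

View pics/s3c.png

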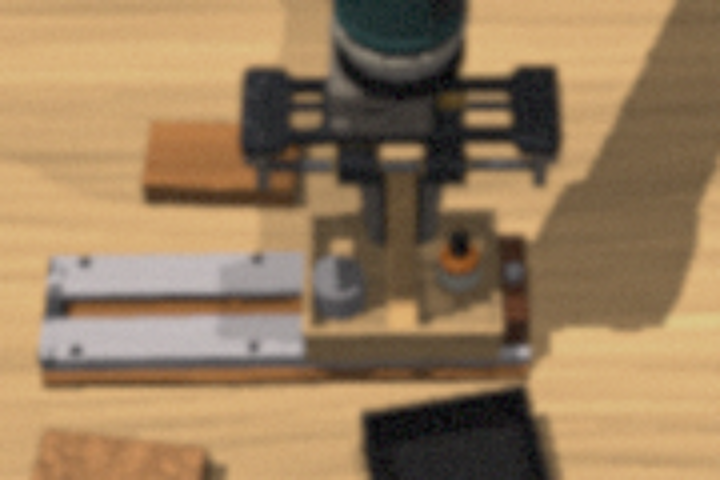

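The tray is seated against the stop at about (510,290), with a clear force rise at the expected place. I'll back off about 2 mm, then lift while checking forces.

Run:
```python
from h import *
x=579.3
robot.servo_line([x,2.9,106],feed=15)
for z in (108,111,115,120,126,133,140):
    robot.servo_line([x,2.9,z],feed=20); o=robot.observe(); f=np.array(o['contact_force'])
    print(np.round(o['tcp_pos'],1),f.round(1),np.round(o['wrist_torque'],2))
    if f[2]<-14 or abs(f[1])>15: print('STUCK'); break
else:
    robot.servo_line([x,2.9,246],feed=45); robot.hold(0.5)
o=robot.observe(); print(o['t'],np.round(o['contact_force'],1),np.round(o['wrist_torque'],2),o['tcp_pos'],o['grip_width'])
im=snap('scene','s4.png'); cv2.imwrite('pics/s4c.png',cv2.resize(im[110:250,160:340,::-1],(720,560)))
for n in ['caddy','foot','handle','slug','vial']:
    for q in viewer.pinpoint(n,'scene')[:1]: print(n,round(q['confidence'],2),world(q['at'],'scene').round(1))
```

```text
[577.5   4.2 106.4] [-0.1 -1.1 -7.2] [0.15 0.04 0.01]
[579.2   3.  110.8] [-0.1  0.9 -6.1] [ 0.16  0.02 -0.02]
[579.5   2.9 115.3] [ 0.7 -0.3 -6.9] [0.15 0.02 0.04]
[579.5   2.9 120.2] [-0.   0.2 -6.8] [ 0.16 -0.01 -0.03]
[579.4   2.9 126.2] [ 1.3  1.1 -7.4] [ 0.17  0.04 -0.02]
[579.4   2.9 133.1] [ 0.3  0.3 -5.8] [0.14 0.01 0.02]
[579.3   2.9 140.1] [ 0.4 -0.9 -6.9] [ 0.18  0.04 -0.04]
20.15 [-0.3 -0.8 -7.3] [ 0.15  0.01 -0.03] [579.27993255   2.86979406 246.00608443] 0.1914678276327192
caddy 0.74 [581.4   1.6 150.6]
foot 0.68 [575.6   7.5 148.8]
handle 0.57 [579.1   7.9 267.8]
slug 0.6 [584.  -35.8 173.3]
vial 0.6 [708.1  38.2   1.2]
```

View pics/s4c.png

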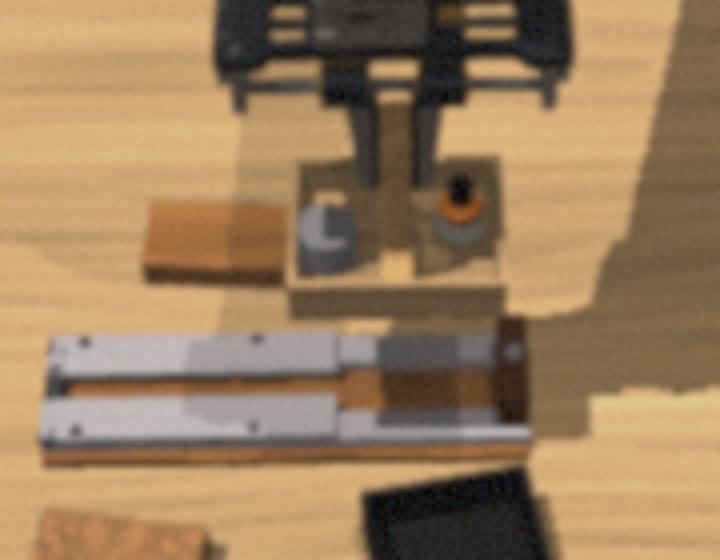

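The caddy hangs level above the mouth, with the slug at about (327,240) and vial at about (460,210) upright. The foot is about 150 mm up. I'm handing it in.

Run:
```python
from h import *
robot.hold(0.3); print(robot.job_done())
```

```text
the job is handed in; nothing more can be done
None
```

The caddy was slid to the end stop, lifted out of the mouth and handed in while held level with its foot about 150 mm above the bench, cylinder and bottle upright; no verdict came back.

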